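# Check out the heavy sample box

### The job

One of the three identical closed boxes in the wooden rack still holds a rock sample: starting at the left bay (as the robot sees it) and going right, lift each box off the rack floor in turn to judge its weight, and leave the two light ones back in their own bays. Stand the heavy one upright on the bare table, let go, and take it again across its thickness so that it passes between the tall walls of the green dock; set it fully down in the dock, let go, and then press the red tally plunger on the dock down to its stop to log it. Keep the boxes upright, never drop them, and leave the jar, vial, dish and skull where they are.

Things in the scene. Friction and masses are not known exactly. Their poses are not given: they have to be found in the camera images.
- rack: fixed plywood rack, base 84 (x) x 196 (y) x 8 mm, origin under its centre, y to the left, yaw up to 0.3 rad. Dividers at y = -90, -30, 30, 90 mm (44 mm along x, 8 mm thick, tops 84 mm above the table) make three 52 mm bays open at front and back. The boxes stand in them, length along rack x, tops 88 mm above the table: there they can be gripped only over their 62 mm length
- bay_left (a point): centre of the floor of the left (+y) bay of the rack, 8 mm above the table; axes as the rack's
- bay_middle (a point): centre of the floor of the middle bay of the rack, 8 mm above the table; axes as the rack's
- bay_right (a point): centre of the floor of the right (-y) bay of the rack, 8 mm above the table; axes as the rack's
- box_1: closed sample box, grey with a blue lid, 62 mm long (x) x 44 mm thick (y) x 80 mm high, rounded edges, origin at the centre of its underside, z up. All three look identical and stand in any bay; two weigh 0.11 to 0.18 kg, the heavy one 0.46 to 0.67 kg
- box_2: closed sample box, grey with a blue lid, 62 mm long (x) x 44 mm thick (y) x 80 mm high, rounded edges, origin at the centre of its underside, z up. All three look identical and stand in any bay; two weigh 0.11 to 0.18 kg, the heavy one 0.46 to 0.67 kg
- box_3: closed sample box, grey with a blue lid, 62 mm long (x) x 44 mm thick (y) x 80 mm high, rounded edges, origin at the centre of its underside, z up. All three look identical and stand in any bay; two weigh 0.11 to 0.18 kg, the heavy one 0.46 to 0.67 kg
- dock: fixed green dock, plate 80 (x) x 160 mm (y from -114 to 46) x 10 mm thick, origin under its seat, yaw up to 0.4 rad. Tall walls at y = -40 and 40 mm (50 mm along x, tops 92 mm above the table), 72 mm clear between; low lips at x = -29 and 29 mm, 52 mm clear between, tops 28 mm up. A box goes in with its 62 mm length along dock y, gripped along dock x over its 44 mm. Plunger at y = -85 mm
- dock_seat (a point): centre of the dock's seat, where the top of the bare aluminium plate lies, 16 mm above the table, axes as the dock's; the heavy box's origin belongs here (a few mm lower once the plate sinks)
- plate (a joint): sprung aluminium check plate, 50 x 70 mm, in the dock's seat: 0 is up, 0.006 m is fully down; the heavy box sinks it by 5 mm or more, a light one by under 2 mm
- tally (a joint): spring plunger of the tally counter: 0 is up, 0.010 m is down at its stop; presses straight down, about 2 N to start and 6 N at the stop; springs back
- tally_top (a point): centre of the top of the red plunger head, 28 mm in diameter, 71 mm above the table when up; it moves with the plunger
- jar: bystander: small glass specimen jar with white cap, 39 mm diameter, 78 mm high, origin at the centre of its underside
- skull: bystander: pale hare skull, about 68 (x) x 124 (y) x 56 mm high, origin at the centre of its underside
- vial: bystander: glass vial with dark red cap disc, 25 mm diameter, 58 mm high, origin at the centre of its underside
- petri: bystander: round clear dish, 60 mm diameter, 14 mm high, origin at the centre of its underside
Mind the look-alikes: they are no part of the job. What is shaped like the box_2 but orange is not meant.

How it is judged:
By the outcome, as a careful person would: the job done as asked, in the order asked, and still so for the second after the job is handed in, with the robot touching nothing.
It also fails if it takes over 72 s, if anything falls off the work surface, if the arm or the gripper's body presses on something with over 40 N, if the wrist force passes 120 N, or if a joint passes its speed limit or range.

### The arm

A 6-joint arm with a two-finger parallel gripper is mounted at the origin on a cart in front of the work surface, level with it; the furniture and walls round the work are solid. World frame = base frame: x ahead of the robot, y to its left, z up, the work surface at z = 0. Lengths are in mm, angles in degrees, forces in N, time in s.
With the tool pointing down it reaches from about 350 to 850 mm from the base axis. Payload 8.1 kg.
Tool frame: the origin (TCP) lies midway between the tips of the shut fingers; the grasp point (between the pads) lies 19 mm behind it; z points along the fingers, y is the line along which they close (so a half turn about z gives the same grasp; the last joint's range is limited). The gripper opens to 85 mm and grips with 20 to 120 N. Pads are 22 mm wide; open, the fingers measure 114 mm over their backs; the gripper's body (76 mm by 85 mm) begins 54 mm behind the grasp point. The pads swing forward as they close: fully open they stand 13 mm farther back than shut.
Start: joints at [64.263, 7.471, 85.268, -0, 87.261, -4.893], TCP at [213.476, 560.743, 196.792] pointing down, gripper open.
Joint ranges: [-169.43, 169.43], [-51.17, 129.36], [1.28, 143.12], [-76.62, 256.62], [0, 156.53], [-152.29, 152.29]. Speed limits (degrees/s): [136.94, 136.94, 159.86, 180, 180, 180].

### API

Orientations are given as [roll, pitch, yaw] about the fixed x, y, z axes, in that order (R = Rz(yaw) Ry(pitch) Rx(roll)).
In Python, from bench import r gives the robot as it stands. The module is installed in compiled form; this text tells all that it offers.
- The arm moves only by the tool jog_arm, never from a script. Its argument "rows" is a list of rows, each a list of 2 entries, a list of its own where there are three numbers: the shift along the tool's x, y, z in mm, then the turn, a rotation vector about the tool's x, y, z in rad. A call has 1 to 10 rows; each row is the pose to reach, as a shift and turn from the pose commanded when the call began, along the tool's axes at that moment; what a row does not reach only later rows make up. A row lasts 1/10 s, in which the tool goes at most 50 mm and 8.59 degrees, less where a joint would pass 70% of its speed; a pose out of reach is approached as far as the arm can. A call with a gripper value outside its range is refused whole. "grip" is the finger opening in mm, from 0 to 85.4, set as the call begins (left out, the last holds). The fingers move at their own pace and stop on an object; "force" is the grip in N (left out, the last holds). Time passes only in rows, so rows that repeat a pose let the fingers close. It gives the time, the measured TCP pose, the force, the opening and the grip force at its end, in the units of the state.
- r.sense(): the state, without advancing time (a new reading comes with each control period).
- r.snapshot(name): name is "scene" or "side" or "wrist"; returns (picture, depth): 400x640x3 uint8, blue, green, red; 400x640 float32, mm along the optical axis (not along the pixel's ray), 0 where there is no reading.
- r.camera_params(name): a dict with "fx", "fy", "cx", "cy" (pixels), "pose" (4x4, takes a point from camera to world coordinates); the wrist camera has in their place "tool_from_camera" (4x4, takes a point from camera to tool coordinates, whose origin is the TCP and whose axes are the flange's). Camera axes: x right, y down, z forward; pixel columns grow to the right and rows downward; lengths in mm; the calibration is good to about 2 mm. A picture is of the moment at which its call begins: read the wrist's pose just before it. camera_params takes no time and is no camera call.
- r.hand_in(): hands the job in; it is judged then, once.
The state is a dict: "time": time; "joint_pos": joint angles; "qd": joint speeds; "joint_efforts": joint torques, N m; "tool_pos": TCP position; "tcp_rot": TCP orientation; "ft_force": force on the tool from outside, world axes, zero at the start; "wrist_torque": the same for the moment, N m; "finger_gap": finger opening in mm; "grip_force": force on a finger pad.
Only numpy, scipy, OpenCV 4.12 (cv2) and the standard library are available. Lean on these libraries where they do the work, as an engineer would, in place of code of your own. Each camera call takes 0.05 s, during which the arm holds its last target. There are 200 camera calls.

## Working session

There is one attempt and no reset: what is moved stays moved. The work goes in short steps, Python scripts to look and compute and a tool call to move; the robot and the scene stay as the last step left them, time stands still between calls to the robot, and variables do not carry over. Pictures are saved under pics/ and viewed, at most 10 in all, crops included, and the job is handed in when it is done.

Besides the shell and the picture viewer there is one more tool, called after "Request:" by a JSON object that holds its "op" and its "data", one argument or row to a line. jog_arm: Moves the arm, as the interface text tells. Its arguments: {"type":"object","properties":{"rows":{"type":"array"},"grip":{"type":"number"},"force":{"type":"number"}},"required":["rows"]}

```bash
mkdir -p pics
python3 - <<'E'
from bench import r
import cv2,numpy as np
for n in("scene","side"):
    p,d=r.snapshot(n); cv2.imwrite(f"pics/{n}0.png",p); np.save(f"{n}.npy",d); np.save(f"{n}p.npy",p)
    c=r.camera_params(n); print(n,c)
print(r.sense()); print(r.camera_params("wrist"))
E
```

```text
scene {'fx': 501.56911621115887, 'fy': 501.56911621115887, 'cx': 326.69271672764575, 'cy': 196.5037855847026, 'pose': array([[ 8.76075450e-01, -3.66169773e-01,  3.13706078e-01,
         1.35627882e+02],
       [-4.81852317e-01, -6.41097117e-01,  5.97338121e-01,
        -8.13188001e+02],
       [-1.76111022e-02, -6.74473264e-01, -7.38089199e-01,
         1.10787857e+03],
       [ 0.00000000e+00,  0.00000000e+00,  0.00000000e+00,
         1.00000000e+00]])}
side {'fx': 403.2652840571008, 'fy': 403.2652840571008, 'cx': 332.57666025601765, 'cy': 197.30248102769636, 'pose': array([[ 9.96493090e-01, -6.55912951e-02,  5.19548157e-02,
         5.42030546e+02],
       [-8.28046562e-02, -6.83679101e-01,  7.25069842e-01,
        -7.04867268e+02],
       [-1.20378482e-02, -7.26829188e-01, -6.86712765e-01,
         7.71188381e+02],
       [ 0.00000000e+00,  0.00000000e+00,  0.00000000e+00,
         1.00000000e+00]])}
{'time': 0.1, 'joint_pos': array([ 6.42624911e+01,  7.51185164e+00,  8.53214402e+01,  1.67837370e-04,
        8.72616058e+01, -4.89255857e+00]), 'qd': array([ 0.01812172, -0.03901603
[... 270 characters left out ...]
: array([-1.79905462e+02, -8.26060175e-03,  1.59155035e+02]), 'ft_force': array([ 0.46240136,  0.73194824, -0.33759077]), 'wrist_torque': array([-0.00236943,  0.01729587, -0.03174049]), 'grip_force': 0.0, 'finger_gap': 85.1681491010947}
{'fx': 330.2844646300924, 'fy': 330.2844646300924, 'cx': 318.8418615460529, 'cy': 205.77997950294755, 'tool_from_camera': array([[-1.10120853e-03, -9.47247063e-01, -3.20502400e-01,
         8.30585685e+01],
       [ 9.99999326e-01, -1.16071869e-03, -5.36787721e-06,
        -1.65023927e-01],
       [-3.66928420e-04, -3.20502190e-01,  9.47247703e-01,
        -1.76711542e+02],
       [ 0.00000000e+00,  0.00000000e+00,  0.00000000e+00,
         1.00000000e+00]])}
```

View pics/scene0.png

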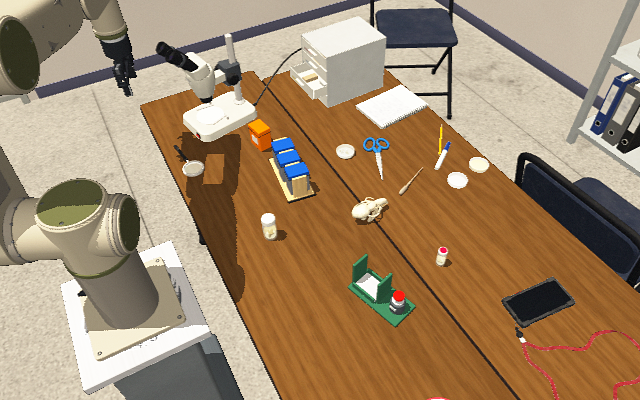

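View pics/side0.png

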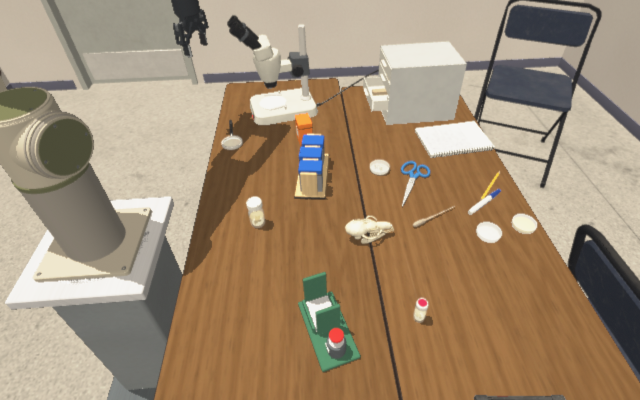

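The pictures show the rack with three blue lids (scene px ~(283,146), (289,157), (296,170)), an orange look-alike at (260,135) that isn't meant, the green dock around (380,290) with red plunger at (398,297).

```bash
cat > h.py <<'E'
import numpy as np,cv2
from bench import r
def cloud(n,d,pose=None):
    c=r.camera_params(n); P=c.get("pose") if pose is None else pose
    v,u=np.mgrid[:400,:640]
    X=np.stack([(u-c["cx"])/c["fx"]*d,(v-c["cy"])/c["fy"]*d,d],-1)
    return X@P[:3,:3].T+P[:3,3]
def hsv(p): return cv2.cvtColor(p,cv2.COLOR_BGR2HSV)
def mask(p,h0,h1,s=120,v=40): return cv2.inRange(hsv(p),(h0,s,v),(h1,255,255))>0
def rect(X):
    (c,s,a)=cv2.minAreaRect(X[:,:2].astype(np.float32)); return np.round(c,1),np.round(s,1),round(a,1)
E
python3 - <<'E'
from h import *
for n in("scene","side"):
    p=np.load(n+"p.npy");d=np.load(n+".npy");W=cloud(n,d);x,y,z=np.moveaxis(W,-1,0)
    roi=(x>250)&(x<900)&(y>-450)&(y<450)&(d>0)
    b=mask(p,105,130)&roi&(z>78)&(z<100)
    L,lab,st,ce=cv2.connectedComponentsWithStats(b.astype(np.uint8))
    print(n)
    for i in range(1,L):
        if st[i,4]>30: print(' blue',st[i,4],ce[i].round(),rect(W[lab==i]),np.median(z[lab==i]).round(1))
    g=mask(p,60,95,60,20)&roi
    for lo,hi in((84,100),(3,18)):
        m=g&(z>lo)&(z<hi);L,lab,st,ce=cv2.connectedComponentsWithStats(m.astype(np.uint8))
        for i in range(1,L):
            if st[i,4]>10: print(' green',lo,st[i,4],ce[i].round(),rect(W[lab==i]),np.median(z[lab==i]).round(1))
    rm=(mask(p,0,8)|mask(p,172,180))&roi&(z>40)
    L,lab,st,ce=cv2.connectedComponentsWithStats(rm.astype(np.uint8))
    for i in range(1,L):
        if st[i,4]>10:
            q=W[(lab==i)&(z>z[lab==i].max()-5)]; print(' red',st[i,4],ce[i].round(),rect(q),np.median(q[:,2]).round(1))
    # objects in 30..130mm high for obstacles
    m=roi&(z>12)&(z<200)&~g&~mask(p,105,130);L,lab,st,ce=cv2.connectedComponentsWithStats(m.astype(np.uint8))
    for i in range(1,L):
        if st[i,4]>60: print(' obs',st[i,4],ce[i].round(),np.round(W[lab==i].mean(0)),np.round(z[lab==i].max()))
E
```

```text
scene
 blue 762 [289. 158.] (array([547.7, 209.9]), array([168.7,  66.9]), 84.1) 88.5
 green 84 67 [360. 261.] (array([ 535.9, -216.7]), array([49.3,  8.4]), 13.5) 91.0
 green 84 68 [384. 280.] (array([ 558.3, -291.9]), array([47.5,  9.1]), 16.5) 91.1
 green 3 19 [366. 273.] (array([ 555.9, -213.6]), array([26.7, 27.6]), 86.0) 16.3
 green 3 756 [385. 306.] (array([ 557.5, -287.6]), array([ 82. , 159.7]), 16.6) 10.5
 red 30 [443. 250.] (array([ 754. , -275.5]), array([16.4, 10.5]), 56.4) 59.0
 red 105 [398. 296.] (array([ 571.6, -335.3]), array([27.4, 21.3]), 56.7) 72.0
 obs 497 [260. 134.] [526. 383.  59.] 87.0
 obs 183 [345. 150.] [748. 220.  15.] 22.0
 obs 566 [292. 180.] [530. 155.  47.] 91.0
 obs 491 [368. 208.] [668. -46.  40.] 60.0
 obs 328 [269. 225.] [395.  24.  56.] 83.0
 obs 157 [441. 255.] [ 746. -279.   43.] 65.0
 obs 341 [369. 284.] [ 546. -249.   19.] 93.0
 obs 303 [397. 302.] [ 566. -341.   51.] 76.0
side
 blue 203 [313. 140.] (array([556.8, 268.7]), array([46.4, 61.8]), 80.2) 87.3
 blue 482 [310. 160.] (array([544.3, 179.2]), array([109.9,  61.8]), 86.5) 87.6
 green 84 107 [314. 277.] (array([ 536.6, -217.4]), array([46.8,  7.5]), 16.9) 90.1
 green 84 119 [328. 310.] (array([ 559. , -294.4]), array([46.7,  8.3]), 18.1) 90.6
 green 3 17 [333. 298.] (array([ 574.8, -217.1]), array([ 3. , 30.8]), 16.1) 10.0
 green 3 1117 [330. 345.] (array([ 556.7, -288.3]), array([ 78.8, 158.6]), 15.8) 10.0
 red 46 [422. 302.] (array([ 749.9, -275.4]), array([14.2, 15.9]), 22.9) 57.6
 red 172 [336. 335.] (array([ 570. , -336.4]), array([24.6, 25.3]), 39.0) 71.3
 obs 387 [304. 126.] [531. 372.  66.] 91.0
 obs 555 [311. 179.] [545. 133.  51.] 87.0
 obs 178 [379. 166.] [748. 218.  14.] 17.0
 obs 404 [255. 211.] [399.  21.  54.] 80.0
 obs 684 [366. 228.] [670. -49.  39.] 56.0
 obs 401 [317. 307.] [ 539. -245.   21.] 93.0
 obs 248 [421. 309.] [ 747. -281.   43.] 61.0
 obs 501 [336. 343.] [ 570. -342.   50.] 75.0
```

```bash
cat >> h.py <<'E'
from scipy.spatial.transform import Rotation as Ro
def go(x,y,z,yaw,frm=None):
    s=r.sense(); p,e=(s["tool_pos"],s["tcp_rot"]) if frm is None else (np.array(frm[:3]),[180,0,frm[3]])
    R=Ro.from_euler("xyz",e,degrees=True); T=Ro.from_euler("xyz",[180,0,yaw],degrees=True)
    print("shift",np.round(R.inv().apply(np.array([x,y,z])-p),1),"turn",np.round((R.inv()*T).as_rotvec(),3))
E
python3 - <<'E'
from h import *
p=np.load("scenep.npy");d=np.load("scene.npy");x,y,z=np.moveaxis(cloud("scene",d),-1,0)
m=(z>100)&(x>250)&(x<800)&(y>200)&(y<800)&(d>0)
for a in range(250,800,50):
  for b in range(200,700,50):
    k=m&(x>=a)&(x<a+50)&(y>=b)&(y<b+50)
    if k.sum()>5: print((a,b),int(z[k].max()),end=' ')
print()
go(420,270,300,120); go(546,210,260,83,(420,270,300,120))
E
```

```text
(250, 500) 503 (250, 550) 498 (300, 500) 328 (300, 550) 333 (300, 600) 329 (350, 500) 334 (350, 550) 329 (350, 600) 306 (400, 500) 281 (400, 550) 263 (400, 600) 264 (450, 500) 211 (450, 550) 222 (450, 600) 217 (500, 550) 294 (500, 600) 293 (550, 550) 285 (550, 600) 290 
shift [-296.5 -197.9 -103.9] turn [-0.002  0.     0.683]
shift [-115.    79.1   40. ] turn [-0.    -0.     0.646]
```

Run:
```python
from h import *
go(240,400,260,140); go(546,215,280,83,(240,400,260,140))
```

```text
shift [ -82.  -140.3  -63.9] turn [-0.002  0.     0.334]
shift [-353.3   55.   -20. ] turn [ 0.    -0.     0.995]
```

Request:
{"op": "jog_arm", "data": {
  "rows": [
    [[-27,-47,-21],[0,0,0.11]],
    [[-54,-94,-43],[0,0,0.22]],
    [[-82,-140,-64],[0,0,0.334]],
    [[-82,-140,-64],[0,0,0.334]]
  ],
  "grip": 85.4
}}

```text
time: 0.5
tool_pos: [240.9, 398.5, 262.2]
tcp_rot: [179.9, 0.0, 139.7]
ft_force: [0.0, -0.1, -0.1]
finger_gap: 85.0
grip_force: 0.0
```

Request:
{"op": "jog_arm", "data": {
  "rows": [
    [[-45,7,-2],[0,0,0.13]],
    [[-90,14,-5],[0,0,0.26]],
    [[-135,21,-7],[0,0,0.39]],
    [[-180,28,-10],[0,0,0.52]],
    [[-225,35,-13],[0,0,0.65]],
    [[-270,42,-15],[0,0,0.78]],
    [[-315,49,-18],[0,0,0.91]],
    [[-353,55,-20],[0,0,0.995]],
    [[-353,55,-20],[0,0,0.995]],
    [[-353,55,-20],[0,0,0.995]]
  ]
}}

```text
time: 1.5
tool_pos: [546.3, 215.3, 279.8]
tcp_rot: [-179.9, 0.0, 82.9]
ft_force: [-0.9, 0.1, 0.3]
finger_gap: 84.9
grip_force: 0.0
```

```bash
cat >> h.py <<'E'
def wrist(name):
    s=r.sense();p,d=r.snapshot("wrist");cv2.imwrite(f"pics/{name}.png",p)
    T=np.eye(4);T[:3,:3]=Ro.from_euler("xyz",s["tcp_rot"],degrees=True).as_matrix();T[:3,3]=s["tool_pos"]
    return s,p,d,cloud("wrist",d,T@r.camera_params("wrist")["tool_from_camera"])
E
python3 - <<'E'
from h import *
s,p,d,W=wrist("w1");z=W[...,2]
print(s["time"],s["tool_pos"],s["tcp_rot"],s["ft_force"])
b=mask(p,105,130)&(z>78)&(z<100)
b=cv2.erode(b.astype(np.uint8),np.ones((3,3)))
L,lab,st,ce=cv2.connectedComponentsWithStats(b)
for i in range(1,L):
    if st[i,4]>30: print(' blue',st[i,4],ce[i].round(),rect(W[lab==i]),np.median(z[lab==i]).round(1))
k=(z>3)&(z<14)&~mask(p,105,130)&(W[...,1]>90)&(W[...,1]<330)&(W[...,0]<640)&(W[...,0]>460)
print(rect(W[k]))
E
```

```text
1.5 [546.27872494 215.32062097 279.78240089] [-1.79894061e+02  2.96638278e-02  8.29446164e+01] [-0.94160703  0.14797248  0.2775368 ]
 blue 2064 [322. 118.] (array([556.1, 271.6]), array([41.2, 59.6]), 82.9) 87.7
 blue 1828 [320. 171.] (array([546.9, 213.5]), array([43.2, 57.9]), 81.7) 87.7
 blue 1630 [324. 220.] (array([543.9, 153.9]), array([42.9, 58.4]), 83.4) 87.6
(array([548.5, 212.4]), array([202.9,  85. ]), 82.5)
```

View pics/w1.png

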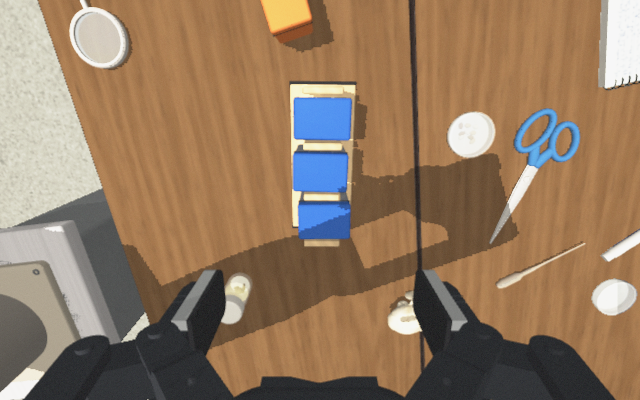

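The picture shows lids at (322,118), (320,171), (324,220) and the orange look-alike at (287,18). Measured rack centre (548.5,212.4), yaw −7.5°, which agrees with the given sizes. I'll grip the left box first.

Request:
{"op": "jog_arm", "data": {
  "rows": [
    [[28,1.5,30],[0,0,0]],
    [[57,3,65],[0,0,0]],
    [[57,3,100],[0,0,0]],
    [[57,3,135],[0,0,0]],
    [[57,3,170],[0,0,0]],
    [[57,3,200],[0,0,0]],
    [[57,3,225],[0,0,0]],
    [[57,3,244],[0,0,0]],
    [[57,3,244],[0,0,0]]
  ]
}}

```text
time: 2.45
tool_pos: [552.1, 272.3, 33.3]
tcp_rot: [-179.7, 0.2, 83.1]
ft_force: [-0.6, 0.8, 0.1]
finger_gap: 85.4
grip_force: 0.0
```

Request:
{"op": "jog_arm", "data": {
  "rows": [
    [[0,0,0],[0,0,0]],
    [[0,0,0],[0,0,0]],
    [[0,0,0],[0,0,0]],
    [[0,0,0],[0,0,0]],
    [[0,0,0],[0,0,0]],
    [[0,0,0],[0,0,0]]
  ],
  "grip": 50,
  "force": 50
}}

```text
time: 3.05
tool_pos: [557.2, 273.3, 39.2]
tcp_rot: [179.9, -0.1, 83.0]
ft_force: [-2.2, 2.4, 7.7]
finger_gap: 60.4
grip_force: 56.5
```

Request:
{"op": "jog_arm", "data": {
  "rows": [
    [[0,0,-4],[0,0,0]],
    [[0,0,-9],[0,0,0]],
    [[0,0,-15],[0,0,0]],
    [[0,0,-20],[0,0,0]],
    [[0,0,-20],[0,0,0]],
    [[0,0,-20],[0,0,0]],
    [[0,0,-20],[0,0,0]],
    [[0,0,-20],[0,0,0]],
    [[0,0,-20],[0,0,0]],
    [[0,0,-20],[0,0,0]]
  ]
}}

```text
time: 4.05
tool_pos: [555.9, 272.2, 56.6]
tcp_rot: [-180.0, 0.0, 83.0]
ft_force: [-0.1, -0.6, -3.9]
finger_gap: 60.3
grip_force: 55.3
```

Run:
```python
from h import *
for i in range(4): s=r.sense(); print(s["ft_force"],s["tool_pos"],s["finger_gap"])
s,p,d,W=wrist("w2")
print(s["joint_efforts"])
```

```text
[-0.09649949 -0.62911369 -3.90714781] [555.92117217 272.22159023  56.60041912] 60.28294084776364
[-0.09649949 -0.62911369 -3.90714781] [555.92117217 272.22159023  56.60041912] 60.28294084776364
[-0.09649949 -0.62911369 -3.90714781] [555.92117217 272.22159023  56.60041912] 60.28294084776364
[-0.09649949 -0.62911369 -3.90714781] [555.92117217 272.22159023  56.60041912] 60.28294084776364
[-4.87470577e-03 -6.43562651e+01 -4.90573955e+01 -7.41936994e-03
  1.09979056e-02  7.41378108e-05]
```

View pics/w2.png

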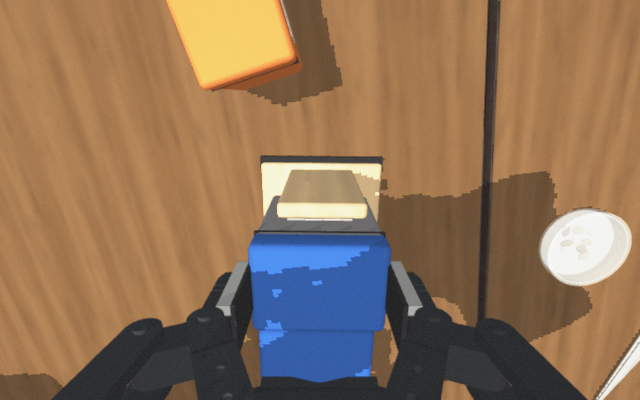

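Image: left box (320,285) held, between dividers; weight reading is ambiguous, so read again for a moment.

Request:
{"op": "jog_arm", "data": {
  "rows": [
    [[0,0,-10],[0,0,0]],
    [[0,0,-10],[0,0,0]],
    [[0,0,-10],[0,0,0]],
    [[0,0,-10],[0,0,0]],
    [[0,0,-10],[0,0,0]],
    [[0,0,-10],[0,0,0]],
    [[0,0,-10],[0,0,0]]
  ]
}}

```text
time: 4.8
tool_pos: [555.9, 272.2, 66.6]
tcp_rot: [-180.0, 0.0, 83.0]
ft_force: [-0.2, -0.4, -5.7]
finger_gap: 60.4
grip_force: 55.6
```

Run:
```python
from h import *
for i in range(4):
    s=r.sense(); print(s["time"],s["ft_force"],s["tool_pos"],s["finger_gap"]); r.snapshot("side")
p,d=r.snapshot("side");z=cloud("side",d)
W=z;b=mask(p,105,130)&(W[...,2]>78)&(W[...,1]>250)&(W[...,1]<310)&(abs(W[...,0]-556)<40)
print(b.sum(),np.percentile(W[b][:,2],[10,50,90]))
```

```text
4.8 [-0.24762879 -0.41228373 -5.70216846] [555.89801113 272.2002535   66.59978061] 60.37096549424545
4.85 [ 0.43762372  0.12918143 -4.397913  ] [555.96191957 272.22953912  66.64788448] 60.503335739094105
4.9 [ 0.14074836  0.82284784 -4.91634832] [555.91915482 272.21925009  66.62139162] 60.46733111674373
4.95 [-0.24141837  0.67866396 -4.8122945 ] [555.97948032 272.26886111  66.69069312] 60.24518717320746
167 [112.89433393 115.10895838 116.86198186]
```

Left box pulls −4.9 N ≈ 0.5 kg (lid at 115 mm, so truly off the floor): heavy. Set it back, then lift the others in turn as asked.

Request:
{"op": "jog_arm", "data": {
  "rows": [
    [[0,0,6],[0,0,0]],
    [[0,0,13],[0,0,0]],
    [[0,0,20],[0,0,0]],
    [[0,0,25],[0,0,0]],
    [[0,0,28],[0,0,0]],
    [[0,0,30],[0,0,0]],
    [[0,0,30],[0,0,0]],
    [[0,0,30],[0,0,0]]
  ]
}}

```text
time: 5.85
tool_pos: [555.5, 272.5, 39.3]
tcp_rot: [-179.9, 0.0, 83.0]
ft_force: [-13.0, -3.8, 18.1]
finger_gap: 60.8
grip_force: 58.0
```

Request:
{"op": "jog_arm", "data": {
  "rows": [
    [[0,0,0],[0,0,0]],
    [[0,0,0],[0,0,0]],
    [[0,0,0],[0,0,0]],
    [[0,0,0],[0,0,0]],
    [[0,0,0],[0,0,0]]
  ],
  "grip": 85.4
}}

```text
time: 6.35
tool_pos: [556.1, 272.2, 36.7]
tcp_rot: [-180.0, 0.0, 83.0]
ft_force: [-0.9, 0.0, -0.0]
finger_gap: 85.2
grip_force: 0.0
```

Run:
```python
from h import *
print(r.sense()["finger_gap"],r.sense()["ft_force"],r.sense()["tool_pos"])
go(547.5,213,130,82.5,(556,272.2,130,83))
```

```text
85.2433244747249 [-0.94942458  0.00901077 -0.01349086] [556.07761517 272.23757003  36.65257575]
shift [-59.8  -1.2  -0. ] turn [ 0.    -0.     0.009]
```

Request:
{"op": "jog_arm", "data": {
  "rows": [
    [[0,0,-30],[0,0,0]],
    [[0,0,-65],[0,0,0]],
    [[0,0,-92],[0,0,0]],
    [[-25,0,-92],[0,0,0.009]],
    [[-50,-1,-92],[0,0,0.009]],
    [[-60,-1,-85],[0,0,0.009]],
    [[-60,-1,-55],[0,0,0.009]],
    [[-60,-1,-25],[0,0,0.009]],
    [[-60,-1,0],[0,0,0.009]],
    [[-60,-1,0],[0,0,0.009]]
  ]
}}

```text
time: 7.35
tool_pos: [543.7, 211.9, 31.5]
tcp_rot: [-179.5, 0.2, 82.5]
ft_force: [-2.0, 0.1, -0.5]
finger_gap: 85.4
grip_force: 0.0
```

Request:
{"op": "jog_arm", "data": {
  "rows": [
    [[0,0,0],[0,0,0]],
    [[0,0,0],[0,0,0]],
    [[0,0,0],[0,0,0]],
    [[0,0,0],[0,0,0]],
    [[0,0,0],[0,0,0]],
    [[0,0,0],[0,0,0]]
  ],
  "grip": 50,
  "force": 50
}}

```text
time: 7.95
tool_pos: [549.2, 213.4, 38.7]
tcp_rot: [179.8, -0.1, 82.5]
ft_force: [-0.7, 0.7, 7.0]
finger_gap: 60.6
grip_force: 55.3
```

Request:
{"op": "jog_arm", "data": {
  "rows": [
    [[0,0,-4],[0,0,0]],
    [[0,0,-9],[0,0,0]],
    [[0,0,-16],[0,0,0]],
    [[0,0,-23],[0,0,0]],
    [[0,0,-30],[0,0,0]],
    [[0,0,-30],[0,0,0]],
    [[0,0,-30],[0,0,0]],
    [[0,0,-30],[0,0,0]],
    [[0,0,-30],[0,0,0]],
    [[0,0,-30],[0,0,0]]
  ]
}}

```text
time: 8.95
tool_pos: [547.5, 212.8, 66.4]
tcp_rot: [-180.0, 0.0, 82.5]
ft_force: [0.5, 0.1, -1.6]
finger_gap: 60.3
grip_force: 54.4
```

```bash
cat >> h.py <<'E'
def weigh(x0,y0):
    f=[]
    for i in range(5):
        s=r.sense(); f.append(s["ft_force"][2]); p,d=r.snapshot("side")
    W=cloud("side",d); b=mask(p,105,130)&(W[...,2]>70)&(abs(W[...,1]-y0)<25)&(abs(W[...,0]-x0)<40)
    print(s["time"],np.round(f,1),np.mean(f),s["tool_pos"],s["finger_gap"],"lid z",b.sum(),np.percentile(W[b][:,2],[10,50,90]))
E
python3 -c "
from h import *
weigh(547.5,213)"
```

```text
9.15 [-1.6 -1.6 -0.8 -0.6 -1.5] -1.2226105739611817 [547.66113506 212.84546386  66.65838221] 60.54258822340044 lid z 235 [110.3745326  116.07384079 117.95050072]
```

Middle is light (~0.12 kg). Set it back and go to the right one.

Request:
{"op": "jog_arm", "data": {
  "rows": [
    [[0,0,6],[0,0,0]],
    [[0,0,13],[0,0,0]],
    [[0,0,20],[0,0,0]],
    [[0,0,25],[0,0,0]],
    [[0,0,28],[0,0,0]],
    [[0,0,28.5],[0,0,0]],
    [[0,0,28.5],[0,0,0]],
    [[0,0,28.5],[0,0,0]]
  ]
}}

```text
time: 10.0
tool_pos: [547.3, 212.9, 38.9]
tcp_rot: [-179.9, 0.0, 82.5]
ft_force: [-5.7, -1.4, 6.7]
finger_gap: 60.3
grip_force: 55.3
```

Request:
{"op": "jog_arm", "data": {
  "rows": [
    [[0,0,0],[0,0,0]],
    [[0,0,0],[0,0,0]],
    [[0,0,0],[0,0,0]],
    [[0,0,0],[0,0,0]],
    [[0,0,0],[0,0,0]]
  ],
  "grip": 85.4
}}

```text
time: 10.5
tool_pos: [547.8, 212.8, 38.2]
tcp_rot: [-180.0, 0.0, 82.5]
ft_force: [-0.3, -0.6, 0.1]
finger_gap: 85.7
grip_force: 0.0
```

Run:
```python
from h import *
print(r.sense()["tool_pos"],r.sense()["ft_force"])
go(543,153.7,130,82.7,(547.6,212.8,130,82.5))
```

```text
[547.75355852 212.8254741   38.2161977 ] [-0.30713319 -0.60806353  0.07601548]
shift [-59.2   3.2   0. ] turn [ 0.     0.    -0.003]
```

Request:
{"op": "jog_arm", "data": {
  "rows": [
    [[0,0,-30],[0,0,0]],
    [[0,0,-65],[0,0,0]],
    [[0,0,-92],[0,0,0]],
    [[-25,1,-92],[0,0,0]],
    [[-50,3,-92],[0,0,0]],
    [[-59,3,-85],[0,0,0]],
    [[-59,3,-55],[0,0,0]],
    [[-59,3,-25],[0,0,0]],
    [[-59,3,1],[0,0,0]],
    [[-59,3,1],[0,0,0]]
  ]
}}

```text
time: 11.5
tool_pos: [538.8, 153.4, 32.1]
tcp_rot: [-179.5, 0.1, 82.5]
ft_force: [-0.5, 0.4, -0.5]
finger_gap: 85.3
grip_force: 0.0
```

Request:
{"op": "jog_arm", "data": {
  "rows": [
    [[0,0,0],[0,0,0]],
    [[0,0,0],[0,0,0]],
    [[0,0,0],[0,0,0]],
    [[0,0,0],[0,0,0]],
    [[0,0,0],[0,0,0]],
    [[0,0,0],[0,0,0]]
  ],
  "grip": 50,
  "force": 50
}}

```text
time: 12.1
tool_pos: [544.6, 154.4, 39.2]
tcp_rot: [179.8, -0.1, 82.5]
ft_force: [-0.0, 1.0, 5.7]
finger_gap: 60.7
grip_force: 55.0
```

Request:
{"op": "jog_arm", "data": {
  "rows": [
    [[0,0,-4],[0,0,0]],
    [[0,0,-9],[0,0,0]],
    [[0,0,-16],[0,0,0]],
    [[0,0,-23],[0,0,0]],
    [[0,0,-30],[0,0,0]],
    [[0,0,-30],[0,0,0]],
    [[0,0,-30],[0,0,0]],
    [[0,0,-30],[0,0,0]],
    [[0,0,-30],[0,0,0]],
    [[0,0,-30],[0,0,0]]
  ]
}}

```text
time: 13.1
tool_pos: [542.7, 153.9, 66.9]
tcp_rot: [-180.0, 0.0, 82.5]
ft_force: [0.5, -0.3, -2.6]
finger_gap: 60.5
grip_force: 54.3
```

```bash
python3 -c "
from h import *
weigh(543,154)"
```

```text
13.3 [-2.6 -0.9 -0.9 -1.3 -1.9] -1.5264619230534227 [542.91592941 153.94342139  67.14504773] 60.652935855605676 lid z 270 [112.71990019 115.88952919 118.25984798]
```

Request:
{"op": "jog_arm", "data": {
  "rows": [
    [[0,0,6],[0,0,0]],
    [[0,0,13],[0,0,0]],
    [[0,0,20],[0,0,0]],
    [[0,0,25],[0,0,0]],
    [[0,0,28],[0,0,0]],
    [[0,0,28.5],[0,0,0]],
    [[0,0,28.5],[0,0,0]],
    [[0,0,28.5],[0,0,0]]
  ]
}}

```text
time: 14.15
tool_pos: [542.6, 153.9, 39.2]
tcp_rot: [-179.9, 0.0, 82.5]
ft_force: [-5.5, -0.9, 6.4]
finger_gap: 60.6
grip_force: 55.0
```

Request:
{"op": "jog_arm", "data": {
  "rows": [
    [[0,0,0],[0,0,0]],
    [[0,0,0],[0,0,0]],
    [[0,0,0],[0,0,0]],
    [[0,0,0],[0,0,0]],
    [[0,0,0],[0,0,0]]
  ],
  "grip": 85.4
}}

```text
time: 14.65
tool_pos: [543.1, 153.9, 38.8]
tcp_rot: [180.0, -0.0, 82.5]
ft_force: [0.3, -0.2, 0.4]
finger_gap: 85.6
grip_force: 0.0
```

Request:
{"op": "jog_arm", "data": {
  "rows": [
    [[0,0,-30],[0,0,0]],
    [[0,0,-65],[0,0,0]],
    [[0,0,-95],[0,0,0]],
    [[30,0,-110],[0,0,0]],
    [[65,-1,-110],[0,0,0]],
    [[100,-2,-110],[0,0,-0.009]],
    [[119,-2.5,-110],[0,0,-0.009]],
    [[119,-2.5,-110],[0,0,-0.009]],
    [[119,-2.5,-110],[0,0,-0.009]]
  ]
}}

```text
time: 15.55
tool_pos: [555.8, 271.9, 148.3]
tcp_rot: [-180.0, 0.1, 83.0]
ft_force: [-0.6, -0.5, 0.3]
finger_gap: 85.5
grip_force: 0.0
```

Run:
```python
from h import *
p,d=r.snapshot("side");W=cloud("side",d);z=W[...,2]
b=mask(p,105,130)&(z>70)&(z<130)&(W[...,1]<310)&(W[...,1]>110)&(abs(W[...,0]-550)<60)
L,lab,st,ce=cv2.connectedComponentsWithStats(b.astype(np.uint8))
for i in range(1,L):
    if st[i,4]>30: print(st[i,4],rect(W[lab==i]),np.median(z[lab==i]))
s=r.sense();print(s["time"],s["tool_pos"],s["tcp_rot"])
# free table area between rack and dock: max height over a grid
p0=np.load("sidep.npy");d0=np.load("side.npy");V=cloud("side",d0)
for x in range(380,680,40): print(x,[int(np.percentile(q,98)) if len(q:=V[(abs(V[...,0]-x)<20)&(abs(V[...,1]-y)<20)&(d0>0)][:,2]) else -1 for y in range(100,-220,-40)])
```

```text
708 (array([547.3, 208.5]), array([166. ,  64.9]), 83.8) 87.55684026614347
15.6 [555.93181792 271.32748605 148.36727402] [-1.79967954e+02  5.56318119e-02  8.29961406e+01]
380 [2, 77, 78, 2, 2, 3, 2, 3]
420 [2, 78, 78, 2, 2, 2, 2, 3]
460 [2, 2, 2, 2, 2, 3, 3, 3]
500 [62, 2, 2, 2, 2, 2, 3, 2]
540 [83, 2, 2, 2, 2, 2, 2, -1]
580 [9, 2, 2, 2, 2, 2, 2, 2]
620 [2, 2, 2, 49, 52, 2, 2, 2]
660 [2, 2, 2, 54, 54, 2, 2, 2]
```

Request:
{"op": "jog_arm", "data": {
  "rows": [
    [[0.5,0,30],[0,0,0]],
    [[0.5,0,60],[0,0,0]],
    [[0.5,0,85],[0,0,0]],
    [[0.5,0,105],[0,0,0]],
    [[0.5,0,110],[0,0,0]],
    [[0.5,0,110],[0,0,0]],
    [[0.5,0,110],[0,0,0]]
  ]
}}

```text
time: 16.3
tool_pos: [557.1, 272.5, 40.3]
tcp_rot: [179.9, -0.0, 83.0]
ft_force: [-0.2, 0.4, 1.0]
finger_gap: 85.3
grip_force: 0.0
```

Request:
{"op": "jog_arm", "data": {
  "rows": [
    [[0,0,0],[0,0,0]],
    [[0,0,0],[0,0,0]],
    [[0,0,0],[0,0,0]],
    [[0,0,0],[0,0,0]],
    [[0,0,0],[0,0,0]],
    [[0,0,0],[0,0,0]]
  ],
  "grip": 50,
  "force": 70
}}

```text
time: 16.9
tool_pos: [556.9, 273.3, 41.0]
tcp_rot: [179.9, -0.1, 83.0]
ft_force: [-4.3, -0.8, 8.6]
finger_gap: 59.7
grip_force: 75.4
```

Request:
{"op": "jog_arm", "data": {
  "rows": [
    [[0,0,-5],[0,0,0]],
    [[0,0,-15],[0,0,0]],
    [[0,0,-30],[0,0,0]],
    [[0,0,-50],[0,0,0]],
    [[0,0,-70],[0,0,0]],
    [[0,0,-90],[0,0,0]],
    [[0,0,-110],[0,0,0]],
    [[0,0,-123],[0,0,0]],
    [[0,0,-128],[0,0,0]],
    [[0,0,-128],[0,0,0]]
  ]
}}

```text
time: 17.9
tool_pos: [556.6, 273.0, 167.8]
tcp_rot: [179.9, -0.0, 83.0]
ft_force: [0.4, -1.3, -4.6]
finger_gap: 59.4
grip_force: 76.6
```

Run:
```python
from h import *
weigh(556,272); go(500,-90,165,16.3)
```

```text
18.1 [-4.6 -4.4 -4.8 -5.2 -3.4] -4.480216784963879 [555.30864878 272.42137609 165.20777362] 59.53215462675621 lid z 213 [203.76342746 211.94842402 213.51707837]
shift [-366.5  -10.9    0.8] turn [-1.000e-03  2.000e-03  1.164e+00]
```

Request:
{"op": "jog_arm", "data": {
  "rows": [
    [[-15,0,0],[0,0,0.05]],
    [[-40,-1,0],[0,0,0.15]],
    [[-75,-2,0],[0,0,0.27]],
    [[-115,-4,0],[0,0,0.4]],
    [[-155,-5,0],[0,0,0.53]],
    [[-195,-6,0],[0,0,0.66]],
    [[-235,-7,0],[0,0,0.79]],
    [[-275,-8,0],[0,0,0.92]],
    [[-312,-9,0],[0,0,1.04]],
    [[-340,-10,0],[0,0,1.12]]
  ]
}}

```text
time: 19.15
tool_pos: [503.6, -66.2, 166.5]
tcp_rot: [180.0, 0.0, 18.4]
ft_force: [0.2, 0.5, -4.7]
finger_gap: 59.7
grip_force: 76.7
```

Request:
{"op": "jog_arm", "data": {
  "rows": [
    [[-9,-16,20],[0,0,0.03]],
    [[-13,-23,45],[0,0,0.044]],
    [[-13,-23,70],[0,0,0.044]],
    [[-13,-23,92],[0,0,0.044]],
    [[-13,-23,108],[0,0,0.044]],
    [[-13,-23,118],[0,0,0.044]],
    [[-13,-23,122],[0,0,0.044]],
    [[-13,-23,122],[0,0,0.044]],
    [[-13,-23,122],[0,0,0.044]]
  ]
}}

```text
time: 20.05
tool_pos: [485.8, -46.2, 45.8]
tcp_rot: [180.0, -0.1, 16.3]
ft_force: [0.1, 0.1, -3.7]
finger_gap: 59.8
grip_force: 77.1
```

Run:
```python
from h import *
s=r.sense();weigh(s["tool_pos"][0],s["tool_pos"][1]);print(s["tcp_rot"])
```

```text
20.25 [-3.7 -5.  -4.8 -3.7 -4.6] -4.3708940517436305 [485.76993697 -46.07199962  45.63062576] 59.93975032298634 lid z 133 [91.33581255 92.89889547 95.82120417]
[ 1.79955408e+02 -7.23693183e-02  1.62980879e+01]
```

Request:
{"op": "jog_arm", "data": {
  "rows": [
    [[0,0,5],[0,0,0]],
    [[0,0,9],[0,0,0]],
    [[0,0,11],[0,0,0]],
    [[0,0,12.5],[0,0,0]],
    [[0,0,14],[0,0,0]],
    [[0,0,14],[0,0,0]]
  ]
}}

```text
time: 20.9
tool_pos: [486.1, -45.4, 33.1]
tcp_rot: [-180.0, -0.1, 16.3]
ft_force: [-9.8, 5.6, 18.1]
finger_gap: 59.8
grip_force: 79.7
```

Run:
```python
from h import *
s=r.sense();weigh(s["tool_pos"][0],s["tool_pos"][1])
```

```text
21.1 [18.1 16.4 18.2 18.1 17.7] 17.705457790721304 [485.97400001 -45.43116831  33.07642662] 59.782665232449574 lid z 128 [79.57486644 80.9676051  82.77955679]
```

Request:
{"op": "jog_arm", "data": {
  "rows": [
    [[0,0,-1],[0,0,0]],
    [[0,0,-1],[0,0,0]],
    [[0,0,-1],[0,0,0]],
    [[0,0,-1],[0,0,0]],
    [[0,0,-1],[0,0,0]]
  ],
  "grip": 85.4
}}

```text
time: 21.65
tool_pos: [485.0, -46.0, 31.7]
tcp_rot: [-180.0, 0.0, 16.3]
ft_force: [-0.6, -0.1, 0.1]
finger_gap: 85.3
grip_force: 0.0
```

Request:
{"op": "jog_arm", "data": {
  "rows": [
    [[0,0,-25],[0,0,0]],
    [[0,0,-55],[0,0,0]],
    [[0,0,-85],[0,0,0]],
    [[0,0,-115],[0,0,-0.14]],
    [[0,0,-140],[0,0,-0.28]],
    [[0,0,-160],[0,0,-0.42]],
    [[0,0,-180],[0,0,-0.56]],
    [[0,0,-180],[0,0,-0.7]],
    [[0,0,-180],[0,0,-0.84]],
    [[0,0,-180],[0,0,-0.98]]
  ]
}}

```text
time: 22.65
tool_pos: [485.2, -46.0, 211.9]
tcp_rot: [180.0, -0.0, 72.8]
ft_force: [0.3, -0.5, -0.2]
finger_gap: 85.4
grip_force: 0.0
```

Request:
{"op": "jog_arm", "data": {
  "rows": [
    [[0,0,0],[0,0,-0.14]],
    [[0,0,0],[0,0,-0.28]],
    [[0,0,0],[0,0,-0.42]],
    [[0,0,0],[0,0,-0.56]],
    [[0,0,0],[0,0,-0.59]],
    [[0,0,0],[0,0,-0.59]]
  ]
}}

```text
time: 23.25
tool_pos: [485.0, -45.9, 211.6]
tcp_rot: [-180.0, -0.0, 106.3]
ft_force: [0.4, -0.5, -0.8]
finger_gap: 85.6
grip_force: 0.0
```

Run:
```python
from h import *
s,p,d,W=wrist("w3");z=W[...,2]
b=mask(p,105,130)&(z>70)&(z<90)
L,lab,st,ce=cv2.connectedComponentsWithStats(b.astype(np.uint8))
for i in range(1,L):
    if st[i,4]>200: print(ce[i],st[i,4],rect(W[lab==i]),np.median(z[lab==i]))
print(s["time"],s["tool_pos"],s["tcp_rot"])
p,d=r.snapshot("side");W=cloud("side",d);z=W[...,2];b=mask(p,105,130)&(z>70)&(z<90)&(W[...,1]<50)&(W[...,1]>-150)&(abs(W[...,0]-486)<60)
print(rect(W[b]))
```

```text
[465.77849117   6.75441413] 623 (array([553.1, 129. ]), array([40.6, 12. ]), 12.7) 86.75166145596222
[319.29041191 180.21287643] 2889 (array([484.6, -43.9]), array([43.8, 62.5]), 15.0) 79.63028733089772
23.25 [485.03734621 -45.94432845 211.62035668] [-1.79985987e+02 -6.38210541e-03  1.06286922e+02]
(array([484. , -47.2]), array([43.7, 64.3]), 14.8)
```

View pics/w3.png

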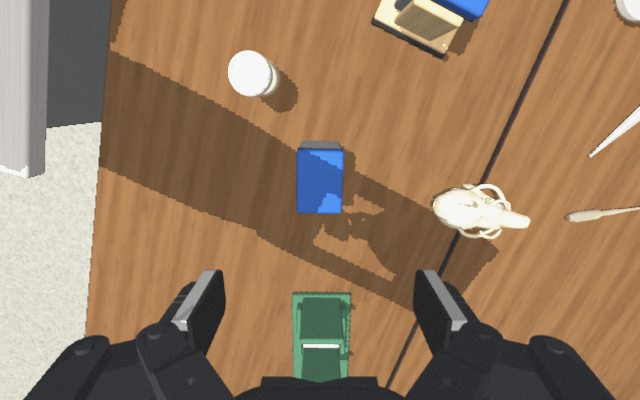

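The box stands upright at (320,181), aligned with the dock seen below at (320,330); regrip across 44 mm.

Request:
{"op": "jog_arm", "data": {
  "rows": [
    [[0,-0.5,30],[0,0,0]],
    [[0,-0.5,65],[0,0,0]],
    [[0,-0.5,100],[0,0,0]],
    [[0,-0.5,135],[0,0,0]],
    [[0,-0.5,160],[0,0,0]],
    [[0,-0.5,175],[0,0,0]],
    [[0,-0.5,175],[0,0,0]],
    [[0,-0.5,175],[0,0,0]]
  ]
}}

```text
time: 24.15
tool_pos: [484.7, -46.1, 37.1]
tcp_rot: [-180.0, -0.0, 106.2]
ft_force: [0.4, -0.0, 0.8]
finger_gap: 85.3
grip_force: 0.0
```

Request:
{"op": "jog_arm", "data": {
  "rows": [
    [[0,0,0],[0,0,0]],
    [[0,0,0],[0,0,0]],
    [[0,0,0],[0,0,0]],
    [[0,0,0],[0,0,0]],
    [[0,0,0],[0,0,0]],
    [[0,0,0],[0,0,0]],
    [[0,0,0],[0,0,0]]
  ],
  "grip": 33,
  "force": 70
}}

```text
time: 24.85
tool_pos: [486.0, -46.3, 38.4]
tcp_rot: [179.9, 0.1, 106.3]
ft_force: [-1.0, -0.6, 6.7]
finger_gap: 41.3
grip_force: 70.8
```

Request:
{"op": "jog_arm", "data": {
  "rows": [
    [[0,0,-5],[0,0,0]],
    [[0,0,-15],[0,0,0]],
    [[0,0,-30],[0,0,0]],
    [[0,0,-50],[0,0,0]],
    [[0,0,-70],[0,0,0]],
    [[0,0,-90],[0,0,0]],
    [[0,0,-110],[0,0,0]],
    [[0,0,-125],[0,0,0]],
    [[0,0,-130],[0,0,0]],
    [[0,0,-130],[0,0,0]]
  ]
}}

```text
time: 25.85
tool_pos: [485.0, -46.2, 167.5]
tcp_rot: [179.9, 0.0, 106.3]
ft_force: [0.0, 0.5, -5.8]
finger_gap: 41.3
grip_force: 71.5
```

Run:
```python
from h import *
s=r.sense();weigh(s["tool_pos"][0],s["tool_pos"][1]); 
s,p,d,W=wrist("w4");z=W[...,2]
b=mask(p,105,130)&(z>150)
print(s["tool_pos"],s["tcp_rot"],rect(W[b]),np.median(z[b]))
go(547.5,-255.2,166,106.3)
```

```text
26.05 [-5.8 -4.5 -5.5 -5.1 -5.4] -5.238261962767147 [483.74453842 -45.9154918  165.38895049] 41.08260555933704 lid z 305 [205.72951605 207.13901224 208.77297081]
[483.82135052 -45.90687111 165.49585184] [-1.79886385e+02 -5.97183197e-02  1.06273841e+02] (array([476.2, -20.5]), array([ 44.7, 111.7]), 15.1) 206.71316725128398
shift [-218.7    2.4   -0.5] turn [-0.002 -0.001 -0.001]
```

Request:
{"op": "jog_arm", "data": {
  "rows": [
    [[-15,0,0],[0,0,0]],
    [[-40,0.5,0],[0,0,0]],
    [[-75,1,0],[0,0,0]],
    [[-110,1.5,0],[0,0,0]],
    [[-145,2,0],[0,0,0]],
    [[-175,2,0],[0,0,0]],
    [[-200,2,0],[0,0,0]],
    [[-214,2.5,0],[0,0,0]],
    [[-219,2.5,10],[0,0,0]],
    [[-219,2.5,18],[0,0,0]]
  ]
}}

```text
time: 27.15
tool_pos: [548.1, -255.6, 147.5]
tcp_rot: [-180.0, -0.0, 106.2]
ft_force: [0.1, 0.3, -4.3]
finger_gap: 41.3
grip_force: 71.6
```

Request:
{"op": "jog_arm", "data": {
  "rows": [
    [[0,0,0],[0,0,0]],
    [[0,0,0],[0,0,0]],
    [[0,0,0],[0,0,0]]
  ]
}}

```text
time: 27.45
tool_pos: [548.5, -254.8, 149.1]
tcp_rot: [180.0, 0.0, 106.3]
ft_force: [-0.9, -0.0, -4.3]
finger_gap: 41.4
grip_force: 71.7
```

Run:
```python
from h import *
s=r.sense();print(s["time"],s["tool_pos"],s["tcp_rot"],s["ft_force"])
ims=[]
u=np.array([-.2807,.9598])  # dock y
v=np.array([.9598,.2807])
o=np.array([547.5,-255.2])
for n in("side","scene"):
    p,d=r.snapshot(n);W=cloud(n,d);z=W[...,2];m=d>0
    D=W[...,:2]-o; a=D@v; b=D@u
    lid=mask(p,105,130)&(z>120)&(abs(a)<60)&(abs(b)<60)
    wl=mask(p,60,95,60,20)&(z>84)&(z<97)&(abs(a)<50)&(abs(b)<60)
    q=lambda x:np.round(np.percentile(x,[1,50,99]),1)
    print(n,"lid z",np.median(z[lid]),"a",q(a[lid]),"b",q(b[lid]),"wall+ b",q(b[wl&(b>0)]),"wall- b",q(b[wl&(b<0)]) if (wl&(b<0)).any() else None,"a",q(a[wl]))
    f=cv2.resize(p[230:400,260:480],None,fx=2.7,fy=2.7); ims.append(f)
cv2.imwrite("pics/hover.png",cv2.resize(np.vstack(ims),(420,600)))
```

```text
27.45 [ 548.54349239 -254.75206396  149.13082524] [1.79983658e+02 9.90306059e-03 1.06338248e+02] [-0.94196739 -0.00634673 -4.29656653]
side lid z 190.70241728214307 a [-22.4   1.1  20.9] b [-31.5  -9.8  29.2] wall+ b [35.9 38.6 41.4] wall- b [-44.  -41.6 -35.9] a [-24.2  -2.2  22. ]
scene lid z 190.69688814818653 a [-47.    1.4  22.4] b [-30.8 -15.7  24.4] wall+ b [36.5 40.1 42.9] wall- b [-42.6 -40.1 -34.6] a [-24.3  -8.2  21.9]
```

View pics/hover.png

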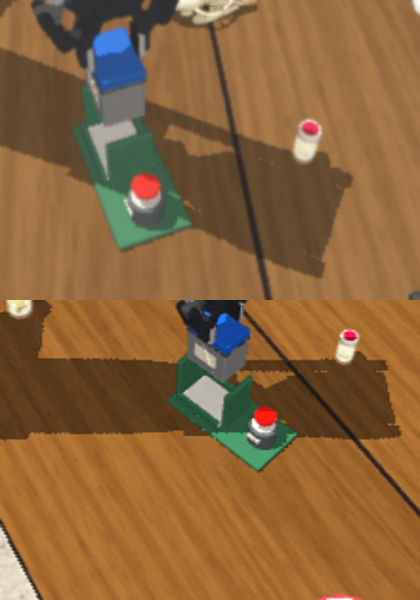

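Hover picture: box over the seat between both walls (lid spans −31..29 in 72 clear, −22..21 in 52 clear). Lowering.

Request:
{"op": "jog_arm", "data": {
  "rows": [
    [[0,0,8],[0,0,0]],
    [[0,0,20],[0,0,0]],
    [[0,0,35],[0,0,0]],
    [[0,0,50],[0,0,0]],
    [[0,0,64],[0,0,0]],
    [[0,0,76],[0,0,0]],
    [[0,0,85],[0,0,0]],
    [[0,0,89],[0,0,0]],
    [[0,0,90],[0,0,0]],
    [[0,0,90],[0,0,0]]
  ]
}}

```text
time: 28.55
tool_pos: [548.7, -255.8, 59.2]
tcp_rot: [180.0, 0.0, 106.3]
ft_force: [1.1, 0.4, -4.8]
finger_gap: 41.5
grip_force: 71.6
```

Request:
{"op": "jog_arm", "data": {
  "rows": [
    [[0,0,3],[0,0,0]],
    [[0,0,5],[0,0,0]],
    [[0,0,7],[0,0,0]],
    [[0,0,9],[0,0,0]],
    [[0,0,10],[0,0,0]],
    [[0,0,10],[0,0,0]]
  ]
}}

```text
time: 29.15
tool_pos: [548.8, -255.8, 49.3]
tcp_rot: [180.0, 0.0, 106.3]
ft_force: [-0.3, -0.7, 0.1]
finger_gap: 41.6
grip_force: 72.2
```

Run:
```python
from h import *
s=r.sense();weigh(s["tool_pos"][0],s["tool_pos"][1]);print(s["ft_force"])
```

```text
29.35 [0.1 0.4 0.5 0.3 0.3] 0.3005356506542779 [ 548.76352387 -255.82520985   49.24465655] 40.89424584992897 lid z 430 [89.58030287 91.0977827  92.68243983]
[-0.30091899 -0.73939578  0.05181787]
```

Request:
{"op": "jog_arm", "data": {
  "rows": [
    [[0,0,1],[0,0,0]],
    [[0,0,1],[0,0,0]],
    [[0,0,1],[0,0,0]],
    [[0,0,1],[0,0,0]],
    [[0,0,1],[0,0,0]],
    [[0,0,1],[0,0,0]]
  ],
  "grip": 85.4
}}

```text
time: 30.0
tool_pos: [548.4, -255.6, 47.8]
tcp_rot: [-180.0, 0.0, 106.3]
ft_force: [-0.4, 0.3, 0.0]
finger_gap: 85.4
grip_force: 0.0
```

Request:
{"op": "jog_arm", "data": {
  "rows": [
    [[0,0,-15],[0,0,0]],
    [[0,0,-40],[0,0,0]],
    [[0,0,-70],[0,0,0]],
    [[0,0,-100],[0,0,0]],
    [[0,0,-120],[0,0,0]],
    [[0,0,-130],[0,0,0]],
    [[0,0,-130],[0,0,0]],
    [[0,0,-130],[0,0,0]]
  ]
}}

```text
time: 30.8
tool_pos: [548.0, -255.4, 177.1]
tcp_rot: [-180.0, -0.0, 106.3]
ft_force: [0.2, 0.2, 0.1]
finger_gap: 85.4
grip_force: 0.0
```

Run:
```python
from h import *
s,p,d,W=wrist("w5");z=W[...,2]
u=np.array([-.2807,.9598]);v=np.array([.9598,.2807]);o=np.array([547.5,-255.2])
q=lambda x:np.round(np.percentile(x,[1,50,99]),1)
def rep(n,p,W):
    z=W[...,2];D=W[...,:2]-o;a=D@v;b=D@u
    lid=mask(p,105,130)&(z>60)&(abs(a)<60)&(abs(b)<60)
    print(n,"lid z",q(z[lid]),"a",q(a[lid]),"b",q(b[lid]))
    rm=(mask(p,0,8)|mask(p,172,180))&(abs(a)<40)&(abs(b+85)<40)&(z>66)
    if rm.sum(): print(" red",rect(W[rm]),np.median(z[rm]))
rep("wrist",p,W)
for n in("side","scene"):
    p,d=r.snapshot(n);rep(n,p,cloud(n,d))
s=r.sense();print(s["time"],s["tool_pos"],s["tcp_rot"],s["ft_force"]);go(571.2,-337,130,106.3)
```

```text
wrist lid z [81.5 90.5 92.2] a [-21.2   0.8  22. ] b [-28.9   4.3  32.6]
 red (array([ 570.4, -333.9]), array([26.8, 26.8]), 50.3) 70.48155278069504
side lid z [84.6 91.1 93.8] a [-22.9  -1.7  20.9] b [-32.2  -4.2  29.2]
 red (array([ 570.7, -336.4]), array([26.4, 27. ]), 26.9) 70.75358527479028
scene lid z [78.2 91.  96.1] a [-21.9  -2.9  22.7] b [-31.9  -2.9  30.2]
 red (array([ 572. , -334.9]), array([26.6, 25.8]), 58.2) 71.11960290488173
30.95 [ 547.49892424 -255.11121035  175.94240585] [-1.79884033e+02 -1.18708099e-01  1.06270406e+02] [0.29914416 0.66173067 0.15740582]
shift [-85.3  -0.1  45.8] turn [-0.002 -0.002 -0.001]
```

Box is seated and level (lid 91 mm); plunger confirmed at about (571,−336). Close the fingers and press.

Request:
{"op": "jog_arm", "data": {
  "rows": [
    [[-30,0,0],[0,0,0]],
    [[-65,0,0],[0,0,0]],
    [[-85,0,15],[0,0,0]],
    [[-85,0,40],[0,0,0]],
    [[-85,0,65],[0,0,0]],
    [[-85,0,85],[0,0,0]],
    [[-85,0,95],[0,0,0]],
    [[-85,0,97],[0,0,0]],
    [[-85,0,97],[0,0,0]]
  ],
  "grip": 0,
  "force": 30
}}

```text
time: 31.85
tool_pos: [572.2, -337.1, 80.8]
tcp_rot: [-180.0, -0.0, 106.3]
ft_force: [0.8, 0.3, 0.3]
finger_gap: -0.1
grip_force: 0.0
```

Request:
{"op": "jog_arm", "data": {
  "rows": [
    [[0,0,3],[0,0,0]],
    [[0,0,7],[0,0,0]],
    [[0,0,11],[0,0,0]],
    [[0,0,15],[0,0,0]],
    [[0,0,18],[0,0,0]],
    [[0,0,18],[0,0,0]],
    [[0,0,18],[0,0,0]]
  ]
}}

```text
time: 32.55
tool_pos: [572.1, -337.1, 62.7]
tcp_rot: [-180.0, -0.0, 106.3]
ft_force: [-0.4, 0.0, 0.8]
finger_gap: 0.1
grip_force: 0.0
```

Run:
```python
from h import *
s=r.sense();print(s["ft_force"],s["tool_pos"])
p,d=r.snapshot("side");W=cloud("side",d)
rm=(mask(p,0,8)|mask(p,172,180))&(abs(W[...,0]-571)<40)&(abs(W[...,1]+337)<40)&(W[...,2]>40)
print(np.percentile(W[rm][:,2],[5,50,95]))
p2,_=r.snapshot("wrist")
cv2.imwrite("pics/press.png",np.hstack([cv2.resize(p[290:370,280:400],(480,320)),cv2.resize(p2[150:400,220:420],(256,320))]))
```

```text
[-0.37244669  0.02674756  0.8252603 ] [ 572.12623023 -337.13321143   62.6706451 ]
[67.99682415 70.87018034 73.72181888]
```

View pics/press.png

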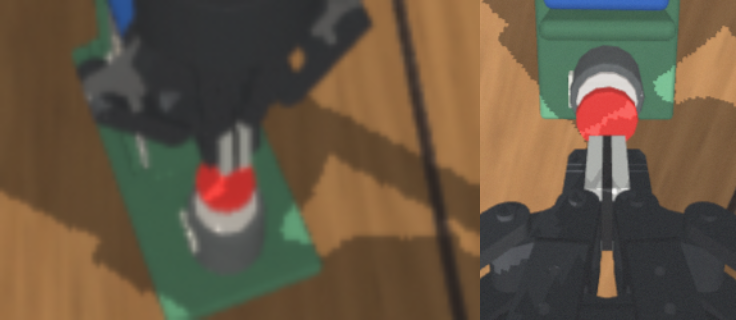

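The fingertips sit on the head near its centre but have only just touched (0.8 N, head still at 71 mm). Press further in small steps.

Request:
{"op": "jog_arm", "data": {
  "rows": [
    [[0,0,1],[0,0,0]],
    [[0,0,2],[0,0,0]],
    [[0,0,3],[0,0,0]],
    [[0,0,4],[0,0,0]],
    [[0,0,4],[0,0,0]]
  ]
}}

```text
time: 33.15
tool_pos: [572.1, -337.1, 58.5]
tcp_rot: [-180.0, -0.0, 106.3]
ft_force: [0.2, 0.4, -0.6]
finger_gap: -0.0
grip_force: 0.0
```

Request:
{"op": "jog_arm", "data": {
  "rows": [
    [[0,0,1],[0,0,0]],
    [[0,0,2],[0,0,0]],
    [[0,0,3],[0,0,0]],
    [[0,0,4],[0,0,0]],
    [[0,0,4],[0,0,0]]
  ]
}}

```text
time: 33.65
tool_pos: [572.1, -337.1, 54.5]
tcp_rot: [-180.0, -0.0, 106.3]
ft_force: [-0.6, -0.7, 0.6]
finger_gap: -0.1
grip_force: 0.0
```

Run:
```python
from h import *
s=r.sense();print(s["ft_force"],s["tool_pos"],s["wrist_torque"])
p,d=r.snapshot("side");W=cloud("side",d)
rm=(mask(p,0,8)|mask(p,172,180))&(abs(W[...,0]-571)<40)&(abs(W[...,1]+337)<40)&(W[...,2]>40)
print(rm.sum(),np.percentile(W[rm][:,2],[5,50,95]))
p2,_=r.snapshot("wrist")
cv2.imwrite("pics/press2.png",np.hstack([cv2.resize(p[290:370,280:400],(480,320)),cv2.resize(p2[150:400,220:420],(256,320))]))
```

```text
[-0.64549649 -0.72350944  0.57311532] [ 572.07218453 -337.08937726   54.52615644] [ 0.00591333 -0.038686   -0.00321175]
110 [67.32991562 70.84889143 72.92248258]
```

View pics/press2.png

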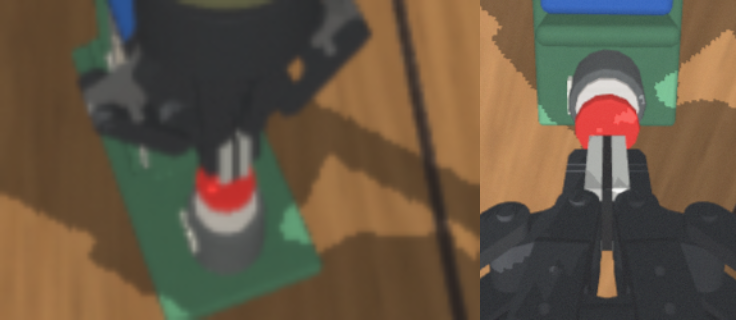

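Run:
```python
from h import *
p,d=r.snapshot("wrist");T=r.camera_params("wrist")["tool_from_camera"];X=cloud("wrist",d,T)
for u in (306,319,330):
  for v in range(215,300,6): print(u,v,p[v,u],X[v,u].round(0),end=' | ')
  print()
s=r.sense()
p,d=r.snapshot("side");W=cloud("side",d)
for u in (334,338,341):
  for v in range(316,346,3): print(u,v,p[v,u],W[v,u].round(0),end=' | ')
  print()
```

```text
306 215 [181 187 190] [15. -8.  6.] | 306 221 [214 218 220] [11. -8.  6.] | 306 227 [105 106 183] [ 15.  -8. -12.] | 306 233 [ 67  70 232] [ 13.  -7. -16.] | 306 239 [ 65  69 229] [ 10.  -7. -17.] | 306 245 [ 65  68 229] [  83.   -1. -177.] | 306 251 [ 63  66 228] [  2.  -8. -15.] | 306 257 [147 148 147] [ 11.  -7. -40.] | 306 263 [173 178 175] [ 11.  -6. -45.] | 306 269 [173 178 176] [ 11.  -6. -51.] | 306 275 [172 176 173] [ 12.  -6. -57.] | 306 281 [172 175 173] [ 11.  -6. -60.] | 306 287 [148 152 150] [ 11.  -6. -65.] | 306 293 [146 150 147] [  83.   -1. -177.] | 306 299 [113 115 113] [ 13.  -5. -75.] | 
319 215 [216 219 223] [16. -1.  5.] | 319 221 [211 215 219] [12. -1.  5.] | 319 227 [ 54  58 200] [ 16.  -1. -15.] | 319 233 [ 64  68 229] [ 13.  -1. -16.] | 319 239 [ 70  72 231] [  9.  -1. -15.] | 319 245 [ 66  70 231] [  6.  -1. -16.] | 319 251 [ 64  67 229] [  2.  -1. -16.] | 319 257 [52 55 55] [ 12.  -1. -40.] | 319 263 [52 51 53] [ 11.  -1. -45.] | 319 269 [53 52 52] [ 11.  -1. -50.] | 319 275 [57 55 54] [ 11.  -1. -56.] | 319 281 [53 51 52] [ 12.  -1. -61.] | 319 287 [53 5
[... 1288 characters left out ...]
.  128.] | 338 328 [89 92 92] [ 573. -349.  118.] | 338 331 [89 92 92] [ 573. -349.  107.] | 338 334 [ 83  87 113] [ 573. -350.   98.] | 338 337 [ 44  47 192] [ 574. -341.   70.] | 338 340 [ 45  49 196] [ 573. -346.   68.] | 338 343 [150 158 175] [ 574. -342.   50.] | 
341 316 [45 44 42] [ 578. -349.  157.] | 341 319 [49 48 48] [ 579. -348.  146.] | 341 322 [52 51 51] [ 579. -348.  136.] | 341 325 [138 144 145] [ 579. -347.  123.] | 341 328 [140 147 147] [ 579. -347.  114.] | 341 331 [141 148 149] [ 579. -347.  103.] | 341 334 [ 80  84 169] [ 580. -335.   70.] | 341 337 [ 44  47 192] [ 579. -342.   72.] | 341 340 [ 72  76 180] [ 579. -346.   67.] | 341 343 [159 167 173] [ 579. -343.   51.] |
```

Depth from both cameras shows the real fingertips about 38 mm behind the reported TCP, i.e. ~21 mm above the head. Lower further, in steps with force checks.

Request:
{"op": "jog_arm", "data": {
  "rows": [
    [[0,0,3],[0,0,0]],
    [[0,0,7],[0,0,0]],
    [[0,0,11],[0,0,0]],
    [[0,0,14],[0,0,0]],
    [[0,0,16],[0,0,0]],
    [[0,0,16],[0,0,0]]
  ]
}}

```text
time: 34.45
tool_pos: [571.9, -337.0, 38.2]
tcp_rot: [-180.0, -0.0, 106.3]
ft_force: [-0.3, -0.5, -0.7]
finger_gap: 0.1
grip_force: 0.0
```

Request:
{"op": "jog_arm", "data": {
  "rows": [
    [[0,0,2],[0,0,0]],
    [[0,0,4],[0,0,0]],
    [[0,0,6],[0,0,0]],
    [[0,0,8],[0,0,0]],
    [[0,0,8],[0,0,0]]
  ]
}}

```text
time: 34.95
tool_pos: [572.5, -337.4, 31.0]
tcp_rot: [180.0, 0.0, 106.3]
ft_force: [0.8, 0.2, 3.4]
finger_gap: -0.0
grip_force: 1.9
```

```bash
cat > c.py <<'E'
from h import *
s=r.sense();print(s["time"],s["ft_force"],s["tool_pos"])
p,d=r.snapshot("wrist");X=cloud("wrist",d,r.camera_params("wrist")["tool_from_camera"]);rm=(mask(p,0,8)|mask(p,172,180))&(abs(X[...,1])<20)&(d>0)&(d<300)
print("head z",s["tool_pos"][2]-np.percentile(X[rm][:,2],[5,20,50]))
t=X[(abs(X[...,1])<8)&(abs(X[...,0]-11)<4)&~rm&(X[...,2]<-30)]
print("tip z",s["tool_pos"][2]-np.percentile(t[:,2],99) if len(t) else None)
E
python3 c.py
```

```text
34.95 [0.81689925 0.21657549 3.42433995] [ 572.47532815 -337.41645123   30.9712789 ]
head z [66.85075567 65.28564198 64.64294698]
tip z 70.61893523188976
```

Request:
{"op": "jog_arm", "data": {
  "rows": [
    [[0,0,2],[0,0,0]],
    [[0,0,4],[0,0,0]],
    [[0,0,6],[0,0,0]],
    [[0,0,6],[0,0,0]]
  ]
}}

```text
time: 35.4
tool_pos: [572.6, -337.5, 26.5]
tcp_rot: [180.0, 0.0, 106.3]
ft_force: [-3.6, 2.4, 15.0]
finger_gap: -0.0
grip_force: 7.4
```

Request:
{"op": "jog_arm", "data": {
  "rows": [
    [[0,0,1],[0,0,0]],
    [[0,0,2],[0,0,0]],
    [[0,0,2],[0,0,0]],
    [[0,0,2],[0,0,0]]
  ]
}}

```text
time: 35.8
tool_pos: [572.7, -337.5, 26.3]
tcp_rot: [180.0, 0.1, 106.3]
ft_force: [-11.5, 6.5, 26.7]
finger_gap: -0.3
grip_force: 13.2
```

```bash
python3 c.py
```

```text
35.8 [-11.53394495   6.52797402  26.74677238] [ 572.7214067  -337.53570617   26.28909183]
head z [62.21911378 60.83123675 60.14056073]
tip z 65.98002359381259
```

Stalled at 26 N with the head ~10 mm down: at its stop. Retract and check.

Request:
{"op": "jog_arm", "data": {
  "rows": [
    [[0,0,-6],[0,0,0]],
    [[0,0,-20],[0,0,0]],
    [[0,0,-50],[0,0,0]],
    [[0,0,-90],[0,0,0]],
    [[0,0,-130],[0,0,0]],
    [[0,0,-170],[0,0,0]],
    [[-40,0,-200],[0,0,0]],
    [[-40,0,-200],[0,0,0]],
    [[-40,0,-200],[0,0,0]]
  ]
}}

```text
time: 36.75
tool_pos: [583.5, -376.3, 223.0]
tcp_rot: [180.0, 0.0, 106.2]
ft_force: [0.5, 0.2, -1.2]
finger_gap: 0.1
grip_force: 0.0
```

Run:
```python
from h import *
s=r.sense();print(s["time"],s["tool_pos"],s["ft_force"])
p,d=r.snapshot("scene");cv2.imwrite("pics/end.png",cv2.resize(p[90:340,200:480],(672,600)))
for n in("side","scene"):
    p,d=r.snapshot(n);W=cloud(n,d);z=W[...,2]
    b=mask(p,105,130)&(z>70)&(z<100)&(abs(W[...,0]-550)<60)&(d>0)
    L,lab,st,ce=cv2.connectedComponentsWithStats(b.astype(np.uint8))
    for i in range(1,L):
        if st[i,4]>50: print(n,rect(W[lab==i]),np.median(z[lab==i]))
```

```text
36.75 [ 583.47951175 -376.29467218  222.95228117] [ 0.4801906   0.2078625  -1.16518728]
side (array([527.8, 179.2]), array([105.5,  30.1]), 86.8) 88.01310886601573
side (array([ 547. , -257.3]), array([43.7, 62.5]), 15.5) 90.8829796570136
scene (array([543.1, 178.8]), array([111.7,  65.6]), 87.5) 87.96019901632081
scene (array([ 548.5, -257.6]), array([48.1, 65.3]), 15.6) 91.02472779498669
```

View pics/end.png

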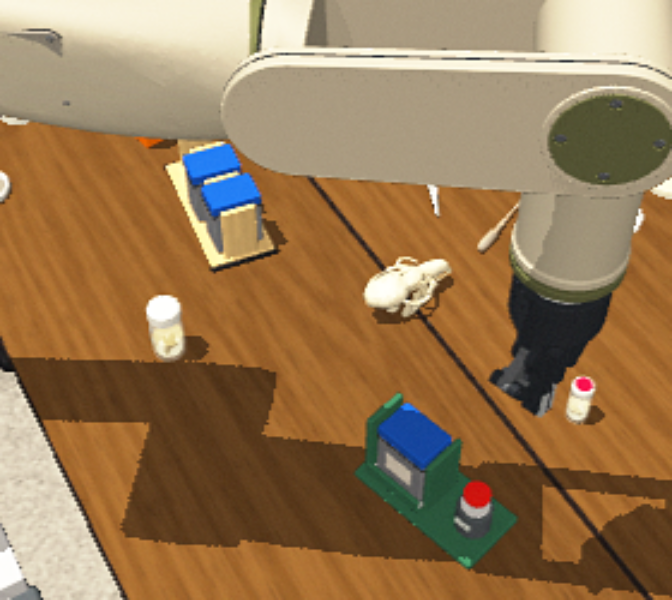

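The end picture shows the heavy box seated in the dock (410,450), the two light ones in the middle and right bays (212,180) and (230,210), and the jar, skull and vial where they were. The plunger has sprung back (477,495) and the arm touches nothing.

```bash
python3 -c "
from bench import r
print(r.hand_in())"
```

```text
the job is handed in; nothing more can be done
None
```

The left box was the heavy one (about 0.5 kg) and is now seated in the dock with the tally pressed to its stop; the two light boxes are back in their own bays, and the job was handed in at about 37 s.

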